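Charge the steel grinding jar for the planetary mill

ROBOT

A 6-joint arm with a two-finger parallel gripper is mounted at the origin on the work surface. World frame = base frame: x ahead of the robot, y to its left, z up, the work surface at z = 0. Lengths are in mm, angles in rad, forces in N, time in s.
With the tool pointing down it reaches from about 300 to 775 mm from the base axis. Payload 14.6 kg.
Tool frame: the origin (TCP) lies between the finger pads; the fingertips stand manip.tip_reach ahead of it and the grasp point (between the pads) lies 5 mm behind it (manip.tip_reach is the distance from the TCP to the fingertips, in mm); z points along the fingers, y is the line along which they close (so a half turn about z gives the same grasp; the last joint's range is limited). The gripper opens to 94 mm and grips with 3 to 60 N. Pads are 16 mm wide; open, the fingers measure 119 mm over their backs; the gripper's body (75 mm by 177 mm) begins 78 mm behind the grasp point.
Start: joints at [-1.232, 0.3, 1.521, -0, 1.321, -0.067], TCP at [217.107, -505.326, 219.446] pointing down, gripper open.
Joint ranges: [-3.03, 3.03], [-0.79, 2.21], [0.23, 2.52], [-1.04, 4.18], [0, 3.07], [-2.55, 2.55]. Speed limits (rad/s): [2.22, 2.22, 2.57, 3.14, 3.14, 3.14].

INTERFACE

Orientations are given as [roll, pitch, yaw] about the fixed x, y, z axes, in that order (R = Rz(yaw) Ry(pitch) Rx(roll)).
In Python, from cell import manip gives the robot as it stands. The module is installed in compiled form; this text tells all that it offers.
- The arm moves only by the shell command python3 -m creep 'ROWS' [FORCE]. ROWS is JSON, a list of rows, each a list of 3 entries, a list of its own where there are three numbers: the opening, from -1 (shut) to 1 (fully open), then the shift along the tool's x, y, z in cm, then the turn about the tool's z in units of 5 degrees (1.0 is 5 degrees). In form: [[grip, [tx, ty, tz], roll], ...]. A call has 1 to 12 rows; each row is the pose to reach, as a shift and turn from the pose commanded when the call began, along the tool's axes at that moment; what a row does not reach only later rows make up. A row lasts 1/10 s, in which the tool goes at most 50 mm and 8.59 degrees, less where a joint would pass 70% of its speed; a pose out of reach is approached as far as the arm can. A call with a gripper value outside its range is refused whole. The fingers move at their own pace and stop on an object; FORCE is the grip in N (left out, the last holds). Time passes only in rows, so rows that repeat a pose let the fingers close. It gives the time, the measured TCP pose, the force, the opening and the grip force at its end, in the units of the state.
- manip.read_state(): the state, without advancing time (a new reading comes with each control period).
- manip.camera(name): name is "side" or "top" or "wrist"; returns the picture (400x640x3 uint8, red, green, blue); there is no depth.
- manip.camera_params(name): a dict with "fovy" (degrees; the focal length in pixels is half the picture's height over the tangent of half this angle, whatever the lens; pixels are square), "cx", "cy" (the principal point, pixels), "origin" and "attitude" of the camera in the world. Camera axes: x right, y down, z forward; pixel columns grow to the right and rows downward; lengths in mm; the calibration is good to about 2 mm. A picture is of the moment at which its call begins: read the wrist's pose just before it. camera_params takes no time and is no camera call; for the wrist camera it gives the pose at the moment of the call.
- manip.sign_off(): hands the job in; it is judged then, once.
The state is a dict: "clock": time; "joints": joint angles; "qd": joint speeds; "effort": joint torques, N m; "eef_pos": TCP position; "eef_rot": TCP orientation; "wrist_force": force on the tool from outside, world axes, zero at the start; "moment": the same for the moment, N m; "finger_gap": finger opening in mm; "finger_force": force on a finger pad.
Only numpy, scipy, OpenCV 4.12 (cv2) and the standard library are available. Lean on these libraries where they do the work, as an engineer would, in place of code of your own. Each camera call takes 0.05 s, during which the arm holds its last target. There are 200 camera calls.

TASK

Two grinding sets have been washed and left to dry: charge the dark grey steel one for the mill. Put all three steel balls into the steel jar, then close it with the steel lid, seated fully home. Leave the white zirconia balls and lid where they are, and put nothing in the white jar.

Things in the scene. Friction and masses are not known exactly. Their poses are not given: they have to be found in the camera images.
- jar_steel: The target: open round grinding jar of dark grey steel with a black rubber foot, outside 120 mm (126 at the foot), bore 104, 72 high, flat floor 16 above the bench, so 56 deep; the fingers can go in with a ball. Heavy, it does not move. Origin: centre of its underside, on the bench; z up along its axis.
- jar_white: Look-alike of the same shape and size in white zirconia, also open and immovable; it stays empty. Origin: centre of its underside, z up.
- lid_steel: Loose dark grey steel lid, black knob, right way up on the bench, 0.7 kg. Origin: centre of its underside, z up. Heights above it: stepped spigot 0-9 mm (86 mm across, 96 from 5 mm up; drops into the bore), flange 9-18 (116 across), thin neck, round knob 24-44 (28 across; grip it from above). Home on the jar, the flange lies on the rim and the origin is 63 mm above the bench.
- lid_white: Look-alike lid of the same shape and size in white zirconia with a black knob, loose on the bench; it stays where it is. Origin: centre of its underside, z up.
- ball_steel_1: Dark grey steel grinding ball, 30 mm diameter, 110 g; origin its centre. It starts in a hole of one of two fixed blue drip racks (boards 60 x 190 mm, long side roughly along y, top 20 mm above the bench, three 18 mm square holes 65 mm apart), its centre 32 mm above the bench. Six balls are mixed over the six holes.
- ball_steel_2: Second steel ball, the same as ball_steel_1.
- ball_steel_3: Third steel ball, the same as ball_steel_1.
- ball_white_1: Look-alike: white zirconia grinding ball, 30 mm diameter, 85 g, in a hole of the drip racks; it stays there. Origin: its centre.
- ball_white_2: Second white ball, the same as ball_white_1; it stays in its hole.
- ball_white_3: Third white ball, the same as ball_white_1; it stays in its hole.
Mind the look-alikes: they are no part of the job. Leave any brown or pink look-alike of the lid_steel alone. Leave any yellow look-alike of the ball_steel_1 alone.

How it is judged:
By the outcome, as a careful person would: the job done as asked, in the order asked, and still so for the second after the job is handed in, with the robot touching nothing.
It also fails if it takes over 99 s, if anything falls off the work surface, if the arm or the gripper's body presses on something with over 40 N, if the wrist force passes 120 N, or if a joint passes its speed limit or range.

## Working session

There is one attempt and no reset: what is moved stays moved. The work goes in short steps, Python scripts to look and compute and a shell command to move; the robot and the scene stay as the last step left them, time stands still between calls to the robot, and variables do not carry over. Pictures are saved under pics/ and viewed, at most 14 in all, crops included, and the job is handed in when it is done.

```bash
mkdir -p pics
python3 - <<'E'
from cell import manip
import cv2
print(manip.tip_reach, manip.read_state())
for n in("top","side"):
    p=manip.camera_params(n);print(n,p)
    cv2.imwrite(f"pics/{n}0.png",manip.camera(n)[:,:,::-1])
E
```

```text
14.0 {'clock': 0.0, 'joints': array([-1.23161275e+00,  3.00459668e-01,  1.52160664e+00, -3.48305520e-06,
        1.32072083e+00, -6.66119384e-02]), 'qd': array([-0.00120773,  0.00075942,  0.00107325,  0.0020383 , -0.00081781,
       -0.00031642]), 'effort': array([-9.12296559e-05, -5.31805158e+01, -3.52738166e+01,  7.08310073e-02,
        2.43772828e-02, -9.96318317e-05]), 'eef_pos': array([ 217.01525078, -505.08954198,  218.88179067]), 'eef_rot': array([-3.14040060e+00, -7.61417409e-05,  4.05796331e-01]), 'wrist_force': array([-0.28700978,  0.44533056, -0.36726749]), 'moment': array([ 0.00903046, -0.01010954, -0.00361461]), 'finger_force': 0.0, 'finger_gap': 93.8828343849092}
top {'fovy': 56.396353298063666, 'cx': 318.91857866460015, 'cy': 204.05830532943813, 'origin': array([461.16842825,  69.82368536, 913.99943348]), 'attitude': array([-3.10249503, -0.01079034, -1.58615306])}
side {'fovy': 48.726015924441725, 'cx': 319.8154377615063, 'cy': 201.92862169977064, 'origin': array([-196.75567655,  904.82780017,  741.52704451]), 'attitude': array([-2.11543695,  0.01963801, -2.44410996])}
```

View pics/top0.png

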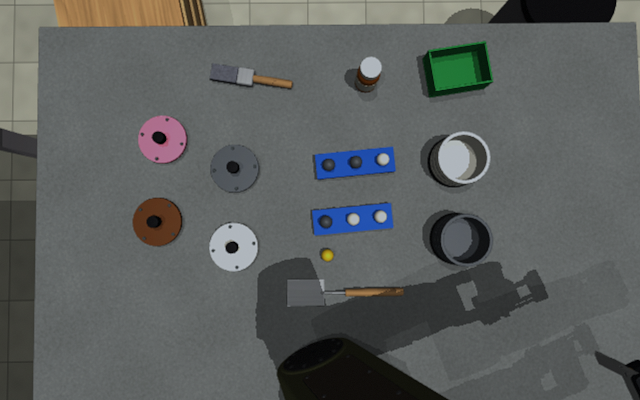

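View pics/side0.png

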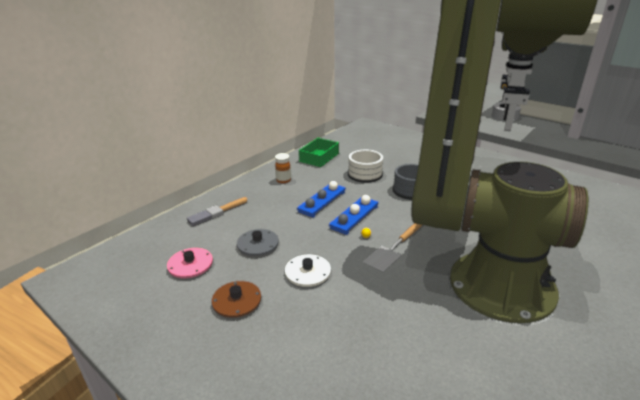

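The top view shows these candidates:
- **Steel balls:** (329,165), (356,162) and (325,222). White balls are at (383,159), (352,219) and (380,216), and the yellow ball at (327,255) is a decoy.
- **Lids:** dark grey at (234,168) is the steel one. White (232,247), pink (162,139) and brown (157,222) are not.
- **Jars:** dark at (461,238) is the steel one. White is at (460,158).

I'll confirm these in one enlarged crop and measure with it.

```bash
cat > h.py <<'E'
import numpy as np,cv2
from cell import manip
from scipy.spatial.transform import Rotation as R
def cam(n):
    p=manip.camera_params(n); return p,R.from_euler('xyz',p['attitude']).as_matrix(),200/np.tan(np.radians(p['fovy']/2))
def pix2w(C,u,v,z):
    p,M,f=C; d=M@np.array([(u-p['cx'])/f,(v-p['cy'])/f,1]); o=p['origin']; return o+d*(z-o[2])/d[2]
def w2pix(C,w):
    p,M,f=C; q=M.T@(np.array(w)-p['origin']); return q[:2]/q[2]*f+[p['cx'],p['cy']]
def circ(C,c,z,r,n=60):
    t=np.linspace(0,2*np.pi,n); return np.array([w2pix(C,[c[0]+r*np.cos(a),c[1]+r*np.sin(a),z]) for a in t])
def go(x,y,z,yaw=None):
    "shift in cm along tool axes, turn units, to reach world target from current pose"
    s=manip.read_state(); M=R.from_euler('xyz',s['eef_rot']).as_matrix()
    d=M.T@(np.array([x,y,z])-s['eef_pos'])/10
    y0=s['eef_rot'][2]; r=None if yaw is None else -np.degrees((yaw-y0+np.pi/2)%np.pi-np.pi/2)/5
    return d.round(2),r
E
python3 - <<'E'
from h import *
C=cam('top'); im=cv2.imread('pics/top0.png')
g={'b1':(329,165,32,15),'b2':(356,162,32,15),'b3':(325,222,32,15),'lid':(235,168,18,58),'lidknob':(233,167,44,14),'jar':(461,238.5,72,60)}
S=2.6;big=cv2.resize(im[125:285,200:500],None,fx=S,fy=S,interpolation=cv2.INTER_CUBIC)
for k,(u,v,z,r) in g.items():
    w=pix2w(C,u,v,z); print(k,w.round(1))
    p=((circ(C,w,z,r)-[200,125]+.5)*S).astype(int); cv2.polylines(big,[p],True,(0,255,255),1)
cv2.imwrite('pics/crop1.png',big)
hsv=cv2.cvtColor(im,cv2.COLOR_BGR2HSV);m=cv2.inRange(hsv,(105,120,60),(130,255,255))
for c in cv2.findContours(m,0,2)[0]:
    if cv2.contourArea(c)>500:
        b=cv2.boxPoints(cv2.minAreaRect(c)); print([pix2w(C,u,v,20)[:2].round(0).tolist() for u,v in b])
E
```

```text
b1 [588.1  34.4  32. ]
b2 [594.3 -30.   32. ]
b3 [452.9  46.1  32. ]
lid [585.9 260.3  18. ]
lidknob [584.7 259.4  44. ]
jar [ 411.3 -259.7   72. ]
[[483.0, 78.0], [498.0, -112.0], [437.0, -117.0], [421.0, 73.0]]
[[617.0, 70.0], [633.0, -121.0], [572.0, -126.0], [556.0, 64.0]]
```

View pics/crop1.png

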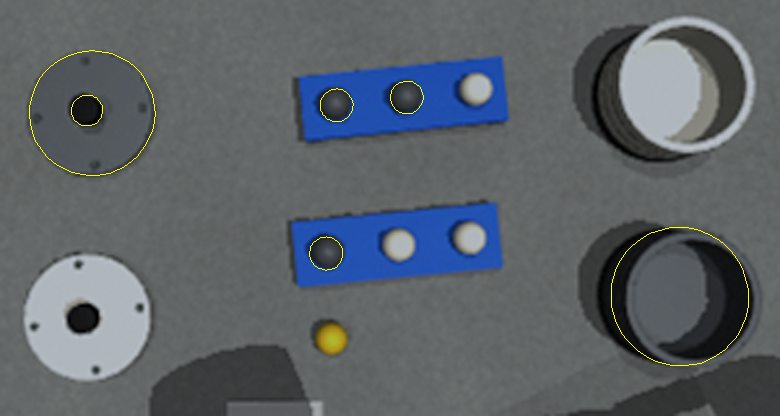

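The crop confirms the dark grey balls, lid and jar. The ball and lid circles fit. The jar rim centre is really near crop (691,297), slightly right of my circle. Next I move over the racks.

```bash
python3 -c "
from h import *
print(go(520,10,219,1.65))"
```

```text
(array([ 4.817e+01, -3.537e+01,  3.000e-02]), np.float64(-14.257412960805235))
```

```bash
python3 -m creep '[[1,[48.2,-35.4,0],-14.3],[1,[48.2,-35.4,0],-14.3],[1,[48.2,-35.4,0],-14.3],[1,[48.2,-35.4,0],-14.3],[1,[48.2,-35.4,0],-14.3],[1,[48.2,-35.4,0],-14.3],[1,[48.2,-35.4,0],-14.3],[1,[48.2,-35.4,0],-14.3],[1,[48.2,-35.4,0],-14.3],[1,[48.2,-35.4,0],-14.3],[1,[48.2,-35.4,0],-14.3],[1,[48.2,-35.4,0],-14.3]]' 20
python3 - <<'E'
from h import *
for i in range(6): im=manip.camera('top')
s=manip.read_state();print(s['eef_pos'],s['eef_rot'],abs(s['qd']).max())
C=cam('wrist');print(C[0])
im=manip.camera('wrist')[:,:,::-1].copy();cv2.imwrite('pics/wraw1.png',im)
for c in((588.1,34.4),(594.3,-30),(452.9,46.1)):
    cv2.polylines(im,[circ(C,c,32,15).astype(int)],True,(0,255,255),1)
cv2.imwrite('pics/w1.png',im)
E
```

```text
clock: 1.3
eef_pos: [520.8, 12.4, 219.3]
eef_rot: [-3.141, -0.0, 1.654]
wrist_force: [0.2, -0.5, 1.1]
finger_gap: 94.0
finger_force: 0.0
[519.81363011   9.43096975 219.28797887] [-3.14108669e+00  9.52951841e-05  1.65305475e+00] 0.01198832111885549
{'fovy': 71.36701205299305, 'cx': 318.10845387710424, 'cy': 195.84909848101995, 'origin': array([514.01137533,  85.90725349, 385.05488363]), 'attitude': array([ 2.87422452e+00, -6.51911402e-05,  8.21034300e-02])}
```

View pics/w1.png

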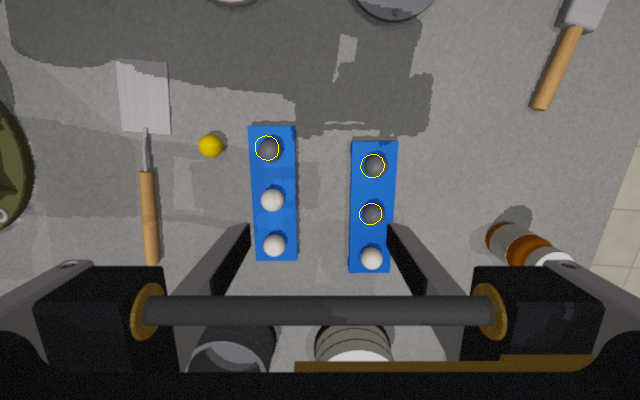

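The wrist view confirms the steel balls at (267,148), (372,166) and (371,213), with the predicted circles lying on them to about a pixel. I'll pick ball 1.

```bash
python3 -c "
from h import *
print(go(588,34.4,38,1.65), go(594.3,-30,38), go(452.9,46.1,38))"
```

```text
(array([ 1.96,  7.  , 18.14]), np.float64(0.026951219019440937)) (array([-4.51,  7.11, 18.15]), None) (array([ 4.23, -6.37, 18.15]), None)
```

```bash
python3 -m creep '[[0.4,[2,7,5],0],[0.4,[2,7,9],0],[0.4,[2,7,13],0],[0.4,[2,7,16],0],[0.4,[2,7,18],0],[0.4,[2,7,18.1],0],[0.4,[2,7,18.1],0],[0.4,[2,7,18.1],0],[-0.6,[2,7,18.1],0],[-0.6,[2,7,18.1],0],[-0.6,[2,7,18.1],0],[-0.6,[2,7,18.1],0]]' 20
python3 -m creep '[[-0.6,[0,0,0],0],[-0.6,[0,0,0],0],[-0.6,[0,0,0],0],[-0.6,[0,0,-2],0],[-0.6,[0,0,-5],0],[-0.6,[0,0,-9],0],[-0.6,[0,0,-13],0],[-0.6,[0,0,-13],0],[-0.6,[0,0,-13],0]]'
python3 -c "
from h import *
C=cam('top');print(pix2w(C,465.3,238.9,72));print(go(411,-270,170,1.65))"
```

```text
clock: 2.85
eef_pos: [588.4, 35.9, 38.7]
eef_rot: [3.141, 0.0, 1.654]
wrist_force: [-0.4, 0.9, 0.3]
finger_gap: 37.7
finger_force: 0.0
clock: 3.75
eef_pos: [588.2, 35.9, 168.5]
eef_rot: [3.141, -0.0, 1.654]
wrist_force: [-0.2, -0.3, -1.7]
finger_gap: 28.9
finger_force: 20.0
[ 410.21561959 -269.41748535   72.        ]
(array([-29.02, -20.19,  -0.16]), np.float64(0.0428460154731228))
```

```bash
python3 -m creep '[[-0.6,[-40,-21,-3],0],[-0.6,[-40,-21,-3],0],[-0.6,[-40,-21,-3],0],[-0.6,[-40,-21,-3],0],[-0.6,[-40,-21,-3],0],[-0.6,[-40,-21,-3],0],[-0.6,[-40,-21,-3],0],[-0.6,[-40,-21,-3],0],[-0.6,[-40,-21,-3],0],[-0.6,[-40,-21,-3],0],[-0.6,[-40,-21,-3],0],[-0.6,[-40,-21,-3],0]]'
python3 - <<'E'
from h import *
for i in range(6): manip.camera('top')
s=manip.read_state();print(s['eef_pos'],s['finger_gap'],s['clock'])
C=cam('wrist')
im=manip.camera('wrist')[:,:,::-1].copy();cv2.imwrite('pics/wraw2.png',im)
for z,r in((72,60),(72,52),(16,52)):
    cv2.polylines(im,[circ(C,(410.2,-269.4),z,r).astype(int)],True,(0,255,255),1)
cv2.imwrite('pics/w2.png',im)
E
```

```text
clock: 4.95
eef_pos: [412.3, -378.9, 197.2]
eef_rot: [-3.14, -0.002, 1.654]
wrist_force: [0.6, -0.1, -1.2]
finger_gap: 29.0
finger_force: 20.0
[ 412.58358771 -379.46026578  198.46567965] 29.24631404367225 5.25
```

View pics/w2.png

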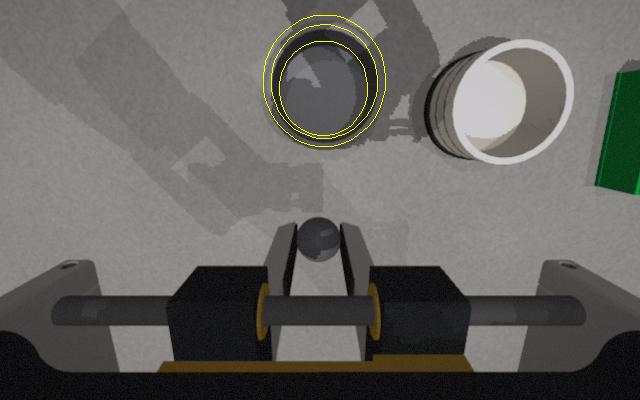

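Run:
```python
from h import *
C=cam('wrist'); im=cv2.imread('pics/wraw2.png')[0:170,240:410]
g=np.clip(im.astype(float)*1.8,0,255).astype(np.uint8); S=2.3
a=cv2.resize(g,None,fx=S,fy=S,interpolation=cv2.INTER_CUBIC);b=a.copy()
for z,r in((72,60),(16,52)):
    cv2.polylines(b,[((circ(C,(410.2,-269.4),z,r)-[240,0]+.5)*S).astype(int)],True,(0,255,255),1)
cv2.imwrite('pics/w2c.png',np.hstack([a,b]))
```

```text
(no output)
```

View pics/w2c.png

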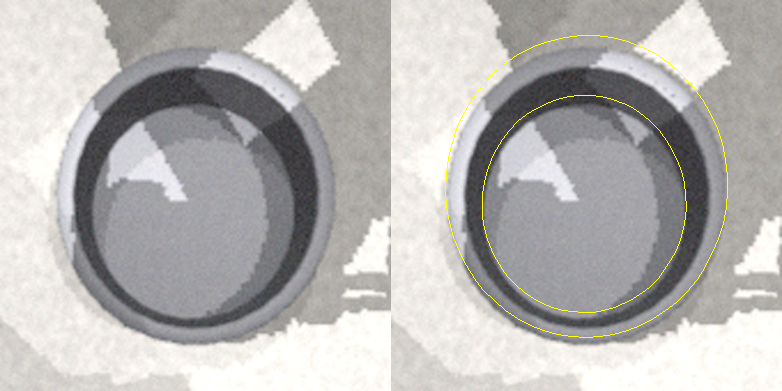

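The jar rim sits about 3.5 px lower than my prediction, so the jar is near (410.6, -273). I'll check the wrist calibration against the held ball and work out the move.

Run:
```python
from h import *
C=cam('wrist'); s=manip.read_state();p=s['eef_pos']
print(w2pix(C,p-[0,0,6.5]))
print(pix2w(C,240+196/2.3-.5,194.5/2.3-.5,72),pix2w(C,240+193.5/2.3-.5,211.5/2.3-.5,16))
for h in(150,48):print(go(410.5,-272.5,h,1.65))
```

```text
[317.35982784 238.35664885]
[ 410.32558947 -269.13997633   72.        ] [ 410.51666864 -270.8161922    16.        ]
(array([10.69,  0.7 ,  4.85]), np.float64(0.052740096692889336))
(array([10.69,  0.7 , 15.05]), np.float64(0.052740096692889336))
```

```bash
python3 -m creep '[[-0.6,[4,0.3,0],0],[-0.6,[8,0.6,0],0],[-0.6,[10.7,0.7,2],0],[-0.6,[10.7,0.7,5],0],[-0.6,[10.7,0.7,9],0],[-0.6,[10.7,0.7,12.5],0],[-0.6,[10.7,0.7,14.5],0],[-0.6,[10.7,0.7,15],0],[-0.6,[10.7,0.7,15],0],[-0.6,[10.7,0.7,15],0],[-0.15,[10.7,0.7,15],0],[-0.15,[10.7,0.7,15],0]]'
python3 -m creep '[[-0.15,[0,0,0],0],[-0.15,[0,0,0],0],[-0.15,[0,0,-4],0],[-0.15,[0,0,-8],0],[-0.15,[0,0,-12],0],[-0.15,[0,0,-12],0],[-0.15,[0,0,-12],0]]'
python3 -c "
from h import *
for h in (165,38): print(go(594.3,-30.5,h,1.65))"
```

```text
clock: 6.5
eef_pos: [410.7, -273.2, 49.4]
eef_rot: [3.14, 0.001, 1.654]
wrist_force: [-0.1, -0.2, -0.2]
finger_gap: 38.9
finger_force: 0.0
clock: 7.2
eef_pos: [410.4, -272.9, 168.7]
eef_rot: [3.141, 0.001, 1.654]
wrist_force: [0.2, 1.1, -0.4]
finger_gap: 40.1
finger_force: 0.0
(array([22.64, 20.34,  0.37]), np.float64(0.042626959328515325))
(array([22.65, 20.33, 13.07]), np.float64(0.042626959328515325))
```

```bash
python3 -m creep '[[0.4,[22.6,20.3,0.4],0],[0.4,[22.6,20.3,0.4],0],[0.4,[22.6,20.3,0.4],0],[0.4,[22.6,20.3,0.4],0],[0.4,[22.6,20.3,0.4],0],[0.4,[22.6,20.3,0.4],0],[0.4,[22.6,20.3,0.4],0],[0.4,[22.6,20.3,0.4],0],[0.4,[22.6,20.3,0.4],0],[0.4,[22.6,20.3,5],0],[0.4,[22.6,20.3,9],0],[0.4,[22.6,20.3,12],0]]'
python3 -c "
from h import *
manip.camera('top')
print(go(594.3,-30.5,38,1.65))"
```

```text
clock: 8.4
eef_pos: [592.3, -32.3, 46.0]
eef_rot: [-3.139, -0.0, 1.652]
wrist_force: [0.7, -0.0, -0.7]
finger_gap: 65.8
finger_force: 0.0
(array([0.13, 0.41, 0.37]), np.float64(0.0184667258071016))
```

```bash
python3 -c "
from h import *
for i in range(4): manip.camera('top')
print(manip.read_state()['eef_pos'],go(594.3,-30.5,38,1.65))"
```

```text
[594.44168831 -31.68521771  50.2789202 ] (array([ 0.12, -0.01,  1.23]), np.float64(0.030819872821779525))
```

Settled, so the earlier reading was overshoot.

```bash
python3 -m creep '[[0.4,[0.1,0,1.1],0],[0.4,[0.1,0,1.1],0],[0.4,[0.1,0,1.1],0],[-0.6,[0.1,0,1.1],0],[-0.6,[0.1,0,1.1],0],[-0.6,[0.1,0,1.1],0],[-0.6,[0.1,0,1.1],0],[-0.6,[0.1,0,1.1],0],[-0.6,[0.1,0,1.1],0],[-0.6,[0.1,0,1.1],0],[-0.6,[0.1,0,1.1],0]]'
python3 -m creep '[[-0.6,[0,0,-3],0],[-0.6,[0,0,-7],0],[-0.6,[0,0,-11],0],[-0.6,[0,0,-14],0],[-0.6,[0,0,-14],0],[-0.6,[0,0,-14],0],[-0.6,[0,0,-14],0]]'
python3 -c "
from h import *
for h in (165,60): print(go(410.5,-272.5,h,1.65))"
```

```text
clock: 9.75
eef_pos: [595.0, -29.9, 38.6]
eef_rot: [3.138, 0.001, 1.654]
wrist_force: [3.1, 1.4, 6.1]
finger_gap: 28.5
finger_force: 20.0
clock: 10.45
eef_pos: [593.1, -29.8, 175.7]
eef_rot: [-3.139, -0.001, 1.654]
wrist_force: [0.4, -0.2, -1.1]
finger_gap: 28.9
finger_force: 20.0
(array([-22.68, -20.21,   1.11]), np.float64(0.04212353706971057))
(array([-22.68, -20.18,  11.61]), np.float64(0.04212353706971057))
```

```bash
python3 -m creep '[[-0.6,[-22.7,-20.3,0],0],[-0.6,[-22.7,-20.3,0],0],[-0.6,[-22.7,-20.3,0],0],[-0.6,[-22.7,-20.3,0],0],[-0.6,[-22.7,-20.3,0],0],[-0.6,[-22.7,-20.3,0],0],[-0.6,[-22.7,-20.3,0],0],[-0.6,[-22.7,-20.3,0],0],[-0.6,[-22.7,-20.3,0],0],[-0.6,[-22.7,-20.3,0],0],[-0.6,[-22.7,-20.3,0],0],[-0.6,[-22.7,-20.3,0],0]]'
python3 -m creep '[[-0.6,[0,0,4],0],[-0.6,[0,0,8],0],[-0.6,[0,0,11],0],[-0.6,[0,0,11.7],0],[-0.6,[0,0,11.7],0],[-0.6,[0,0,11.7],0],[-0.15,[0,0,11.7],0],[-0.15,[0,0,11.7],0],[-0.15,[0,0,11.7],0],[-0.15,[0,0,11.7],0],[-0.15,[0,0,6],0],[-0.15,[0,0,1],0]]'
python3 -c "
from h import *
for i in range(5): manip.camera('top')
for h in (165,60): print(go(452.9,46,h,1.65))"
```

```text
clock: 11.65
eef_pos: [410.7, -272.3, 177.3]
eef_rot: [-3.141, -0.0, 1.655]
wrist_force: [-0.3, 1.7, -1.1]
finger_gap: 28.6
finger_force: 20.0
clock: 12.85
eef_pos: [409.6, -272.4, 161.0]
eef_rot: [-3.139, -0.002, 1.654]
wrist_force: [0.5, 0.1, 0.3]
finger_gap: 39.7
finger_force: 0.0
(array([31.41,  6.9 , -0.48]), np.float64(0.041600518635381716))
(array([31.41,  6.91, 10.02]), np.float64(0.041600518635381716))
```

```bash
python3 -m creep '[[0.4,[31.4,6.9,0],0],[0.4,[31.4,6.9,0],0],[0.4,[31.4,6.9,0],0],[0.4,[31.4,6.9,0],0],[0.4,[31.4,6.9,0],0],[0.4,[31.4,6.9,0],0],[0.4,[31.4,6.9,0],0],[0.4,[31.4,6.9,0],0],[0.4,[31.4,6.9,4],0],[0.4,[31.4,6.9,8],0],[0.4,[31.4,6.9,11],0],[0.4,[31.4,6.9,11],0]]'
python3 -c "
from h import *
for i in range(6): manip.camera('top')
print(manip.read_state()['eef_pos'],go(452.9,46,38,1.65))"
```

```text
clock: 14.3
eef_pos: [450.3, 44.8, 46.7]
eef_rot: [-3.134, -0.0, 1.653]
wrist_force: [-0.4, 1.2, 0.5]
finger_gap: 65.9
finger_force: 0.0
[453.78085778  45.60114841  51.80372764] (array([ 0.05, -0.09,  1.38]), np.float64(0.040845118237273284))
```

```bash
python3 -m creep '[[0.4,[0,0,0],0],[0.4,[0,0,0.8],0],[0.4,[0,0,1.4],0],[0.4,[0,0,1.9],0],[0.4,[0,0,1.9],0],[0.4,[0,0,1.9],0],[-0.6,[0,0,1.9],0],[-0.6,[0,0,1.9],0],[-0.6,[0,0,1.9],0],[-0.6,[0,0,1.9],0],[-0.6,[0,0,1.9],0],[-0.6,[0,0,1.9],0]]'
python3 -m creep '[[-0.6,[0,0,0],0],[-0.6,[0,0,-3],0],[-0.6,[0,0,-7],0],[-0.6,[0,0,-11],0],[-0.6,[0,0,-14],0],[-0.6,[0,0,-14],0],[-0.6,[0,0,-14],0],[-0.6,[0,0,-14],0]]'
python3 -c "
from h import *
for h in (165,60): print(go(410.5,-272.5,h,1.65))"
```

```text
clock: 15.8
eef_pos: [455.5, 45.9, 31.8]
eef_rot: [3.136, 0.0, 1.654]
wrist_force: [19.4, 2.4, -17.4]
finger_gap: 59.1
finger_force: 20.0
clock: 16.6
eef_pos: [452.5, 45.7, 170.4]
eef_rot: [-3.14, -0.0, 1.654]
wrist_force: [-0.7, 0.7, 0.0]
finger_gap: 18.6
finger_force: 0.0
(array([-31.37,  -6.82,   0.55]), np.float64(0.042311892275497934))
(array([-31.37,  -6.8 ,  11.05]), np.float64(0.042311892275497934))
```

The fingers went too low and gripped the rack. My last row had been cut short, so the commanded height was lower than I assumed. I'll look before retrying.

Run:
```python
from h import *
for i in range(5): im=manip.camera('top')
a=im[120:290,290:510,::-1]; cv2.imwrite('pics/t2.png',cv2.resize(a,None,fx=3,fy=3,interpolation=cv2.INTER_CUBIC))
C=cam('wrist');w=manip.camera('wrist')[:,:,::-1].copy()
cv2.polylines(w,[circ(C,(452.9,46.1),32,15).astype(int)],True,(0,255,255),1)
cv2.imwrite('pics/w3.png',w);s=manip.read_state();print(s['eef_pos'],s['clock'],s['finger_gap'])
```

```text
[452.90914081  45.75886681 170.96791095] 16.9 18.77341845553108
```

View pics/w3.png

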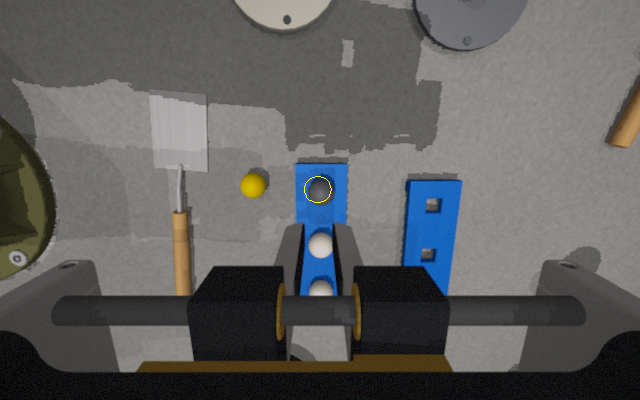

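View pics/t2.png

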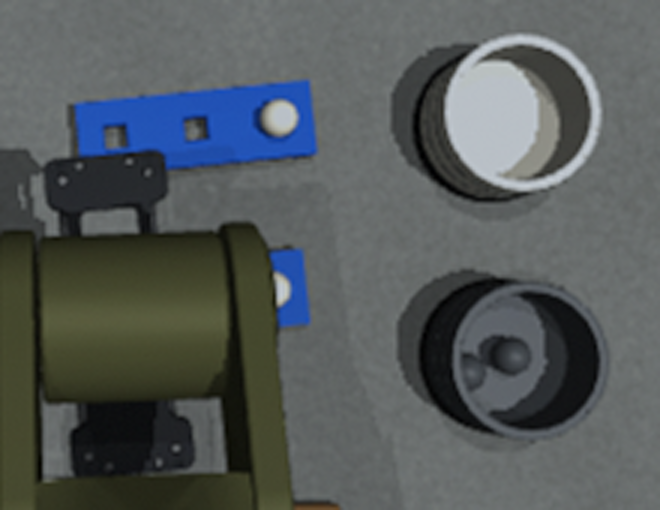

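Ball 3 is still in its hole, in the circle at (318,190). Both other steel balls are in the steel jar (crop 470,370 and 512,355). I'll retry, opening before I descend.

```bash
python3 -m creep '[[0.4,[0,0,0],0],[0.4,[0,0,3],0],[0.4,[0,0,6],0],[0.4,[0,0,9],0],[0.4,[0,0,11],0],[0.4,[0,0,12.3],0],[0.4,[0,0,13.2],0],[0.4,[0,0,13.2],0],[0.4,[0,0,13.2],0],[0.4,[0,0,13.2],0],[0.4,[0,0,13.2],0]]'
python3 -c "
from h import *
print(go(452.9,46,38,1.65))"
```

```text
clock: 18.0
eef_pos: [453.4, 45.8, 40.1]
eef_rot: [3.14, 0.0, 1.654]
wrist_force: [-0.0, -0.1, 0.5]
finger_gap: 65.7
finger_force: 0.0
(array([ 0.03, -0.05,  0.21]), np.float64(0.04269776663325461))
```

```bash
python3 -m creep '[[0.4,[0,0,0.1],0],[-0.6,[0,0,0.1],0],[-0.6,[0,0,0.1],0],[-0.6,[0,0,0.1],0],[-0.6,[0,0,0.1],0],[-0.6,[0,0,0.1],0],[-0.6,[0,0,0.1],0],[-0.6,[0,0,0.1],0],[-0.6,[0,0,0.1],0]]'
python3 -m creep '[[-0.6,[0,0,0],0],[-0.6,[0,0,-3],0],[-0.6,[0,0,-7],0],[-0.6,[0,0,-11],0],[-0.6,[0,0,-14],0],[-0.6,[0,0,-14],0],[-0.6,[0,0,-14],0],[-0.6,[0,0,-14],0]]'
python3 -c "
from h import *
for h in (165,60): print(go(410.5,-272.5,h,1.65))"
```

```text
clock: 18.9
eef_pos: [454.1, 45.8, 39.2]
eef_rot: [3.139, 0.0, 1.654]
wrist_force: [3.0, 0.0, 6.5]
finger_gap: 28.6
finger_force: 20.0
clock: 19.7
eef_pos: [452.4, 45.7, 177.0]
eef_rot: [-3.139, -0.0, 1.654]
wrist_force: [-0.2, -0.5, -0.2]
finger_gap: 29.1
finger_force: 20.0
(array([-31.37,  -6.8 ,   1.22]), np.float64(0.04179313764839486))
(array([-31.37,  -6.78,  11.72]), np.float64(0.04179313764839486))
```

```bash
python3 -m creep '[[-0.6,[-31.4,-6.9,0],0],[-0.6,[-31.4,-6.9,0],0],[-0.6,[-31.4,-6.9,0],0],[-0.6,[-31.4,-6.9,0],0],[-0.6,[-31.4,-6.9,0],0],[-0.6,[-31.4,-6.9,0],0],[-0.6,[-31.4,-6.9,0],0],[-0.6,[-31.4,-6.9,0],0],[-0.6,[-31.4,-6.9,0],0],[-0.6,[-31.4,-6.9,0],0],[-0.6,[-31.4,-6.9,0],0],[-0.6,[-31.4,-6.9,0],0]]'
python3 -m creep '[[-0.6,[0,0,4],0],[-0.6,[0,0,8],0],[-0.6,[0,0,11],0],[-0.6,[0,0,11.3],0],[-0.6,[0,0,11.3],0],[-0.6,[0,0,11.3],0],[-0.15,[0,0,11.3],0],[-0.15,[0,0,11.3],0],[-0.15,[0,0,11.3],0],[-0.15,[0,0,11.3],0],[-0.15,[0,0,7],0],[-0.15,[0,0,3],0]]'
python3 -m creep '[[0,[0,0,-3],0],[0,[0,0,-5],0],[0,[0,0,-5],0],[0,[0,0,-5],0]]'
python3 -c "
from h import *
for i in range(5): manip.camera('top')
for h in (180,37): print(go(584.7,259.4,h))"
```

```text
clock: 20.9
eef_pos: [410.5, -272.2, 178.5]
eef_rot: [3.142, -0.0, 1.655]
wrist_force: [-0.0, -0.4, -0.9]
finger_gap: 28.6
finger_force: 20.0
clock: 22.1
eef_pos: [409.9, -272.6, 149.3]
eef_rot: [-3.14, -0.001, 1.654]
wrist_force: [1.4, -0.3, 0.3]
finger_gap: 40.0
finger_force: 0.0
clock: 22.5
eef_pos: [410.1, -272.8, 198.0]
eef_rot: [-3.141, -0.0, 1.654]
wrist_force: [-0.9, 0.6, -0.9]
finger_gap: 47.1
finger_force: 0.0
(array([51.58, 21.82,  1.78]), None)
(array([51.56, 21.83, 16.08]), None)
```

```bash
python3 -m creep '[[0,[42.4,21,0],0],[0,[42.4,21,0],0],[0,[42.4,21,0],0],[0,[42.4,21,0],0],[0,[42.4,21,0],0],[0,[42.4,21,0],0],[0,[42.4,21,0],0],[0,[42.4,21,0],0],[0,[42.4,21,0],0],[0,[42.4,21,0],0],[0,[42.4,21,0],0],[0,[42.4,21,0],0]]'
python3 - <<'E'
from h import *
for i in range(6): im=manip.camera('top')
S=4;C=cam('top')
a=cv2.resize(im[195:280,415:505,::-1],None,fx=S,fy=S,interpolation=cv2.INTER_CUBIC); a=np.clip(a*1.8,0,255).astype(np.uint8)
p=circ(C,(410.5,-272.5),72,60)-[415,195]
cv2.polylines(a,[((p+.5)*S).astype(int)],True,(0,255,255),1)
C=cam('wrist');w=manip.camera('wrist')[:,:,::-1].copy(); cv2.imwrite('pics/wraw4.png',w)
for z,r in((18,58),(44,14)): cv2.polylines(w,[circ(C,(585.5,260),z,r).astype(int)],True,(0,255,255),1)
b=np.zeros((400,a.shape[1],3),np.uint8);b[:a.shape[0]]=a
cv2.imwrite('pics/w4.png',np.hstack([w[:,150:550],b]));s=manip.read_state();print(s['eef_pos'],s['clock'])
E
```

```text
clock: 23.95
eef_pos: [584.1, 166.9, 197.6]
eef_rot: [-3.14, 0.0, 1.654]
wrist_force: [0.2, 0.2, -0.2]
finger_gap: 47.2
finger_force: 0.0
[584.46784867 166.39605274 198.68240086] 24.3
```

View pics/w4.png

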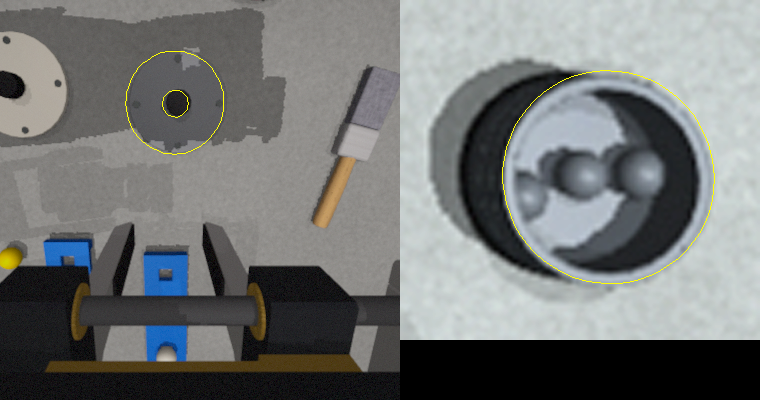

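All three steel balls are in the steel jar, in a row across the floor in the right panel. In the left panel the lid flange and knob circles sit on the steel lid within about 1 px. Now I grip the knob.

```bash
python3 -c "
from h import *
for h in (60,37): print(go(585.9,260,h))"
```

```text
(array([ 9.32,  0.91, 13.87]), None)
(array([ 9.32,  0.9 , 16.17]), None)
```

```bash
python3 -m creep '[[0.2,[4,0.5,0],0],[0.2,[8,0.9,0],0],[0.2,[9.3,0.9,3],0],[0.2,[9.3,0.9,6],0],[0.2,[9.3,0.9,9],0],[0.2,[9.3,0.9,12],0],[0.2,[9.3,0.9,14],0],[0.2,[9.3,0.9,15],0],[0.2,[9.3,0.9,15.5],0],[0.2,[9.3,0.9,15.5],0],[0.2,[9.3,0.9,15.5],0],[0.2,[9.3,0.9,15.5],0]]' 45
python3 -c "
from h import *
for i in range(4): manip.camera('top')
print(manip.read_state()['eef_pos'],go(585.9,260,37))"
```

```text
clock: 25.5
eef_pos: [586.2, 260.7, 44.6]
eef_rot: [3.14, -0.0, 1.654]
wrist_force: [0.6, 0.3, 0.4]
finger_gap: 56.4
finger_force: 0.0
[585.84698677 260.56468316  43.87305394] (array([-0.06,  0.  ,  0.69]), None)
```

```bash
python3 -m creep '[[0.2,[0,0,0.6],0],[0.2,[0,0,0.6],0],[0.2,[0,0,0.6],0],[-0.7,[0,0,0.6],0],[-0.7,[0,0,0.6],0],[-0.7,[0,0,0.6],0],[-0.7,[0,0,0.6],0],[-0.7,[0,0,0.6],0],[-0.7,[0,0,0.6],0],[-0.7,[0,0,0.6],0],[-0.7,[0,0,0.6],0]]' 45
python3 -m creep '[[-0.7,[0,0,-1],0],[-0.7,[0,0,-4],0],[-0.7,[0,0,-8],0],[-0.7,[0,0,-12],0],[-0.7,[0,0,-15],0],[-0.7,[0,0,-15],0],[-0.7,[0,0,-15],0],[-0.7,[0,0,-15],0]]'
python3 -c "
from h import *
print(go(410.5,-272.5,180))"
```

```text
clock: 26.8
eef_pos: [586.0, 260.5, 37.6]
eef_rot: [3.141, -0.0, 1.654]
wrist_force: [4.6, 0.4, 0.1]
finger_gap: 27.1
finger_force: 45.0
clock: 27.6
eef_pos: [584.7, 260.1, 184.5]
eef_rot: [-3.137, 0.001, 1.654]
wrist_force: [0.2, 0.3, -8.1]
finger_gap: 27.1
finger_force: 45.0
(array([-51.64, -21.76,   0.62]), None)
```

The lid is held (8 N). I carry it gently and check how it hangs in the gripper.

```bash
python3 -m creep '[[-0.7,[-4,-2,0],0],[-0.7,[-8,-4,0],0],[-0.7,[-12,-6,0],0],[-0.7,[-16,-8,0],0],[-0.7,[-20,-9,0],0],[-0.7,[-24,-11,0],0],[-0.7,[-28,-12.5,0],0],[-0.7,[-32,-14,0],0],[-0.7,[-36,-15.5,0],0],[-0.7,[-39,-17,0],0],[-0.7,[-42,-18.5,0],0],[-0.7,[-44,-19.5,0],0]]'
python3 -m creep '[[-0.7,[-2,-0.8,0],0],[-0.7,[-4,-1.5,0],0],[-0.7,[-6,-2,0],0],[-0.7,[-7.6,-2.3,0],0],[-0.7,[-7.6,-2.3,0],0],[-0.7,[-7.6,-2.3,0],0],[-0.7,[-7.6,-2.3,0],0],[-0.7,[-7.6,-2.3,0],0]]'
python3 - <<'E'
from h import *
for i in range(4): im=manip.camera('top')
C=cam('wrist');s=manip.read_state();p=s['eef_pos'];print(p,s['eef_rot'],s['clock'],s['wrist_force'],go(410.5,-272.5,102))
w=manip.camera('wrist')[:,:,::-1].copy();cv2.imwrite('pics/wraw5.png',w)
z0=p[2]-37.7
for c,z,r in((p,z0+18,58),(p,z0+44,14),((410.5,-272.5),72,60)): cv2.polylines(w,[circ(C,c,z,r).astype(int)],True,(0,255,255),1)
cv2.imwrite('pics/w5.png',np.clip(w*1.5,0,255))
E
```

```text
clock: 28.8
eef_pos: [426.2, -195.6, 185.8]
eef_rot: [-3.139, -0.002, 1.652]
wrist_force: [0.8, -0.6, -7.3]
finger_gap: 26.8
finger_force: 45.0
clock: 29.6
eef_pos: [411.3, -271.2, 187.3]
eef_rot: [-3.141, -0.0, 1.655]
wrist_force: [0.5, -0.5, -6.9]
finger_gap: 27.0
finger_force: 45.0
[ 411.30622302 -271.53833171  187.50586946] [3.14149032e+00 3.31012376e-05 1.65415047e+00] 29.8 [-0.9671115  -0.72528251 -7.26054713] (array([-0.09, -0.09,  8.55]), None)[ WARN:0@13.188] global loadsave.cpp:1063 imwrite_ Unsupported depth image for selected encoder is fallbacked to CV_8U.
```

View pics/w5.png

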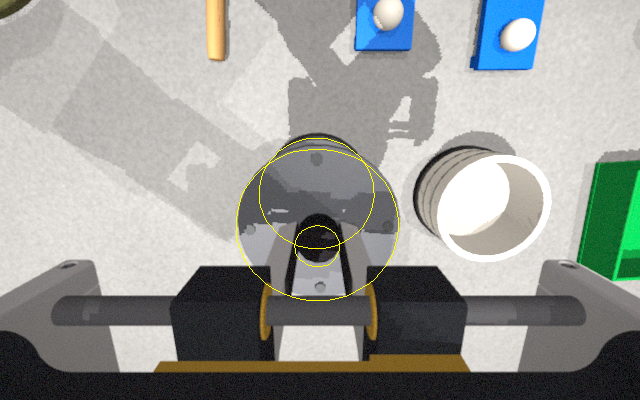

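Run:
```python
from h import *
C=cam('wrist');p=manip.read_state()['eef_pos'];z0=p[2]-37.7
w=cv2.imread('pics/wraw5.png');S=3.8
g=np.clip(w[120:275,220:420].astype(float)*2.2,0,255).astype(np.uint8);g=cv2.resize(g,None,fx=S,fy=S,interpolation=cv2.INTER_CUBIC)
for z,r in((z0+18,58),): cv2.polylines(g,[((circ(C,p,z,r,200)-[220,120]+.5)*S).astype(int)],True,(0,255,255),1)
cv2.polylines(g,[((circ(C,(410.5,-272.5),72,60,200)-[220,120]+.5)*S).astype(int)],True,(0,255,0),1)
cv2.imwrite('pics/w5c.png',g)
```

```text
(no output)
```

View pics/w5c.png

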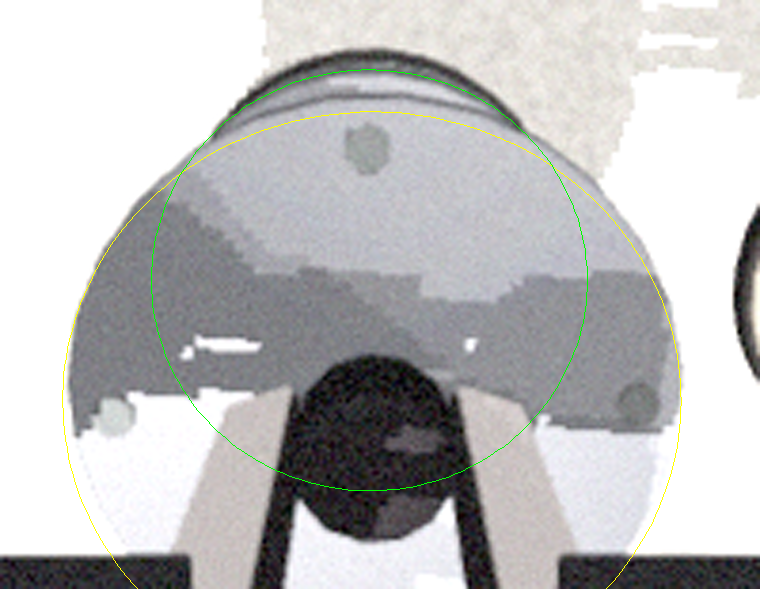

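Run:
```python
from h import *
from scipy.optimize import least_squares
C=cam('wrist');p=manip.read_state()['eef_pos'];print(p)
obs=np.array([95,72,672])/3.8-.5+[120,220,220]
for r in(58,57.5,57):
    def f(q):
        c=circ(C,q[:2],q[2],r,400);return [c[:,1].min()-obs[0],c[:,0].min()-obs[1],c[:,0].max()-obs[2]]
    q=least_squares(f,[p[0],p[1],p[2]-20],diff_step=1e-3).x;print(r,q-p,'lid rel TCP; nominal z -19.7')
```

```text
[ 411.2991151  -271.62362663  187.51434129]
58 [ -0.19772052   2.30618847 -26.59216821] lid rel TCP; nominal z -19.7
57.5 [ -0.2476882    2.94556492 -24.93390906] lid rel TCP; nominal z -19.7
57 [ -0.29765588   3.58494137 -23.27564991] lid rel TCP; nominal z -19.7
```

```bash
python3 -m creep '[[-0.7,[-0.3,-0.1,2],0],[-0.7,[-0.3,-0.1,4],0],[-0.7,[-0.3,-0.1,5.5],0],[-0.7,[-0.3,-0.1,6.5],0],[-0.7,[-0.3,-0.1,7],0],[-0.7,[-0.3,-0.1,7.2],0],[-0.7,[-0.3,-0.1,7.2],0],[-0.7,[-0.3,-0.1,7.2],0],[-0.7,[-0.3,-0.1,7.2],0],[-0.7,[-0.3,-0.1,7.2],0]]'
python3 -m creep '[[-0.7,[0,0,0.1],0],[-0.7,[0,0,0.2],0],[-0.7,[0,0,0.3],0],[-0.7,[0,0,0.4],0],[-0.7,[0,0,0.5],0],[-0.7,[0,0,0.5],0],[-0.7,[0,0,0.5],0]]'
```

```text
clock: 30.85
eef_pos: [410.6, -275.0, 115.8]
eef_rot: [3.141, 0.0, 1.654]
wrist_force: [-0.6, -0.3, -7.3]
finger_gap: 26.8
finger_force: 45.0
clock: 31.55
eef_pos: [410.5, -274.9, 110.4]
eef_rot: [-3.142, -0.0, 1.654]
wrist_force: [0.5, 0.0, -7.7]
finger_gap: 27.2
finger_force: 45.0
```

```bash
python3 -m creep '[[-0.7,[0,0,0.1],0],[-0.7,[0,0,0.2],0],[-0.7,[0,0,0.3],0],[-0.7,[0,0,0.4],0],[-0.7,[0,0,0.5],0],[-0.7,[0,0,0.5],0],[-0.7,[0,0,0.5],0]]'
python3 -m creep '[[-0.7,[0,0,0.1],0],[-0.7,[0,0,0.2],0],[-0.7,[0,0,0.3],0],[-0.7,[0,0,0.35],0],[-0.7,[0,0,0.35],0],[-0.7,[0,0,0.35],0]]'
```

```text
clock: 32.25
eef_pos: [410.5, -274.9, 105.5]
eef_rot: [3.142, 0.0, 1.654]
wrist_force: [-0.0, 0.8, -7.8]
finger_gap: 27.4
finger_force: 45.0
clock: 32.85
eef_pos: [410.5, -274.9, 102.0]
eef_rot: [3.142, 0.0, 1.654]
wrist_force: [-0.8, 0.3, -7.3]
finger_gap: 27.0
finger_force: 45.0
```

```bash
python3 -m creep '[[-0.7,[0,0,0.05],0],[-0.7,[0,0,0.1],0],[-0.7,[0,0,0.15],0],[-0.7,[0,0,0.2],0],[-0.7,[0,0,0.2],0],[-0.7,[0,0,0.2],0]]'
```

```text
clock: 33.45
eef_pos: [410.8, -274.8, 100.7]
eef_rot: [3.141, 0.0, 1.654]
wrist_force: [-0.1, 6.5, 6.1]
finger_gap: 26.7
finger_force: 45.0
```

Contact came at 100.7, which is the expected home height. I'll release slowly, then lift.

```bash
python3 -m creep '[[-0.2,[0,0,0],0],[-0.2,[0,0,0],0],[-0.1,[0,0,0],0],[0,[0,0,0],0],[0,[0,0,0],0],[0,[0,0,0],0],[0,[0,0,-1],0],[0,[0,0,-3],0],[0,[0,0,-6],0],[0,[0,0,-10],0],[0,[0,0,-12],0],[0,[0,0,-12],0]]'
python3 -m creep '[[0,[-4,0,0],0],[0,[-8,0,0],0],[0,[-12,0,0],0],[0,[-14,0,0],0],[0,[-14,0,0],0],[0,[-14,0,0],0],[0,[-14,0,0],0]]'
python3 - <<'E'
from h import *
for i in range(4): im=manip.camera('top')
C=cam('wrist');s=manip.read_state();print(s['eef_pos'],s['clock'],s['finger_gap'])
w=manip.camera('wrist')[:,:,::-1].copy();g=w.copy()
cv2.polylines(g,[circ(C,(410.5,-272.5),81,58,200).astype(int)],True,(0,255,255),1)
a=np.hstack([w[0:230,200:460],g[0:230,200:460]]);a=np.clip(cv2.resize(a,None,fx=1.5,fy=1.5).astype(float)*1.5,0,255).astype(np.uint8)
sd=manip.camera('side')[130:220,290:470,::-1];sd=cv2.resize(sd,(390,195),interpolation=cv2.INTER_CUBIC)
tp=cv2.resize(im[120:300,200:520,::-1],(390,219))
b=np.zeros((219,780,3),np.uint8);b[:195,:390]=sd;b[:,390:]=tp
cv2.imwrite('pics/f.png',np.vstack([a,b]))
E
```

```text
clock: 34.65
eef_pos: [411.3, -275.5, 223.5]
eef_rot: [3.137, 0.004, 1.654]
wrist_force: [-0.0, 0.3, -1.0]
finger_gap: 47.0
finger_force: 0.0
clock: 35.35
eef_pos: [422.1, -413.5, 219.8]
eef_rot: [-3.141, -0.0, 1.654]
wrist_force: [0.1, -0.1, -0.8]
finger_gap: 46.9
finger_force: 0.0
[ 422.24190586 -413.82656301  220.24189415] 35.55 47.06759794222626
```

View pics/f.png

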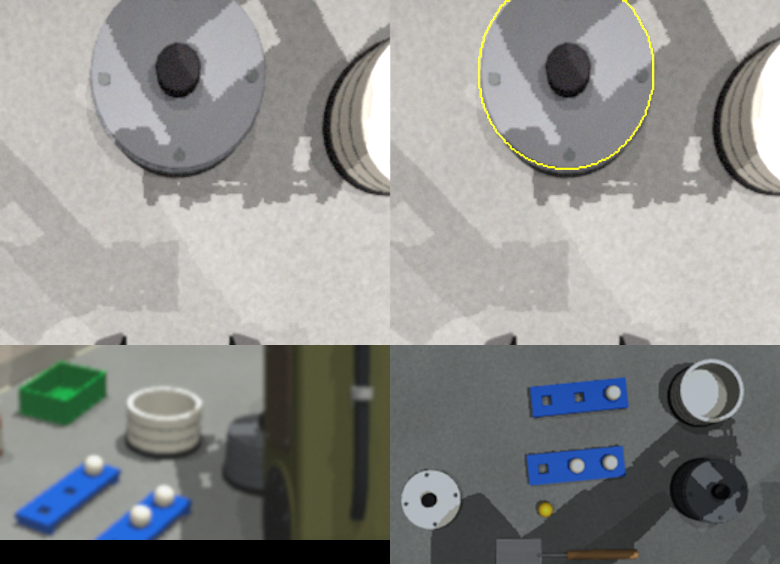

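The lid lies level, and the predicted home outline at height 81 fits its flange. The white balls and lid are untouched and the white jar is empty, so I hand in.

```bash
python3 -c "
from cell import manip
print(manip.sign_off())"
```

```text
the job is handed in; nothing more can be done
None
```

The three steel balls are in the steel jar with the steel lid seated home; the white balls and lid are where they were, the white jar is empty, and the job was handed in at about 36 s.

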